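Change the current setting on the cell charger

TASK

The cell charger is running, with its round start button locked in. Press the button once so that it springs out and charging stops, then turn the selector knob clockwise, click by click, until it stands exactly seven clicks from its end stop (the end stop is at the red dot), and only then press the button again so that it locks in. Leave the wagon, screwdriver and tumbler where they are.

Things in the scene. Friction and masses are not known exactly. Their poses are not given: they have to be found in the camera images.
- charger: dark grey desk charger, a box 200 (x) x 280 (y) x 55 mm high, fixed to the bench; origin at the centre of its underside, z up, its near long side faces its own -x. On its top: a raised black tray (70 x 160 mm, centred at x +55, y -45 mm, cells in it reach 21 mm above the top) with four round cells, a flat display, the selector knob (axis at x -45, y +68 mm) and the start button (axis at x -45, y -85 mm)
- selector_grip (a point): point on the vertical axis of the black selector knob, at a good height to grip it (35 mm above the charger's top, 8 mm below the knob's top). The knob is a disc of 46 mm diameter whose top is 13 mm above the charger's top, carrying an upright bar grip 44 mm long, 14 mm thick and 30 mm high above the disc. This point turns with the knob: its x axis runs along the bar towards the pointer end (white line), its z is up
- selector_pointer (a point): top edge of the bar's pointer end (white line on the black knob), 22 mm from the knob's axis, 8 mm above selector_grip
- selector (a joint): angle of the selector knob in rad: 0 at the counter-clockwise end stop (pointer at the red dot), growing clockwise seen from above. A detent every 0.349 rad (20 degrees), clicks 0 to 10, end stop at 3.49; a white tick on the panel marks each click after the dot. Seven clicks = 2.443 rad. About 0.15 N m carries it over a click; let go, it settles in the nearest detent. Starts at click 0 to 3
- start_button_top (a point): centre of the top face of the round start button, white cap of 30 mm diameter standing in a flat steel collar of 44 mm diameter and 4 mm height. It moves with the button: 22 mm above the charger's top when out (an orange band then shows under the white cap), 16 mm when locked in (band hidden), 11 mm when pressed fully home
- start_button (a joint): how far the start button is pressed, in m: 0 = out (charging off), about 0.0062 = locked in (charging on), about 0.011 = fully home. Push-push latch: each press fully home and release changes it from in to out or out to in; a press that stops short changes nothing. It starts locked in. The spring takes 1 N (out) to 3 N (home); press at 30 mm/s or less, to about 6 N at the stop
- wagon_center (a point): centre of a loose yellow toy wagon on a black chassis, 125 x 68 x 76 mm, 35 mm above its underside, standing beside the charger; bystander
- driver_center (a point): point on the axis of a loose screwdriver, 70 mm from its handle end; red handle, 200 mm long, 26 mm thick, lying beside the charger; bystander
- tumbler_center (a point): centre of a loose glass tumbler, 72 mm across, 90 mm high, behind the charger; bystander

How it is judged:
On the way, in this order (a step that is already met when the one before it is completed fails the run):
1. the start button is out and let go, so charging is off (value of joint start_button below 0.002 m and contact force between the fingers and charger below 0.3 N), for 0.2 s.
2. with the button still out, the selector stands at seven clicks from its end stop and is let go (all of step 1 and value of joint selector between 2.32 and 2.57 rad and velocity of joint selector between -0.1 and 0.1 rad/s), for 0.2 s.
At the end, for the whole second after the job is handed in: the selector rests in the detent seven clicks (2.443 rad, within 0.12) clockwise from its end stop, the start button is locked in (4.8 to 7.8 mm pressed) and at rest, and nothing is touched (value of joint selector between 2.32 and 2.57 rad and value of joint start_button between 0.0048 and 0.0078 m and velocity of joint start_button between -0.005 and 0.005 m/s).
It fails at once if the selector is away from seven clicks, past its starting positions (more than 3.6 clicks), while the start button is in (value of joint start_button above 0.0045 m and value of joint selector above 1.26 rad and (value of joint selector below 2.25 rad or value of joint selector above 2.64 rad)).
It fails at once if the toy wagon is displaced by more than 30 mm (distance of wagon_center from where it was at the start of the episode above 0.03 m).
It fails at once if the screwdriver is displaced by more than 30 mm (distance of driver_center from where it was at the start of the episode above 0.03 m).
It fails at once if the tumbler is displaced by more than 30 mm or knocked over (distance of tumbler_center from where it was at the start of the episode above 0.03 m).
It also fails if it takes over 64 s, if anything falls off the work surface, if the arm or the gripper's body presses on something with over 40 N, if the wrist force passes 120 N, or if a joint passes its speed limit or range.

ROBOT

A 6-joint arm with a two-finger parallel gripper is mounted at the origin on the work surface. World frame = base frame: x ahead of the robot, y to its left, z up, the work surface at z = 0. Lengths are in m, angles in rad, forces in N, time in s.
With the tool pointing down it reaches from about 0.275 to 0.75 m from the base axis. Payload 10.2 kg.
Tool frame: the origin (TCP) lies midway between the tips of the shut fingers; the grasp point (between the pads) lies 19 mm behind it (env.hold_point_z is the distance from the TCP to the grasp point, in m); z points along the fingers, y is the line along which they close (so a half turn about z gives the same grasp; the last joint's range is limited). The gripper opens to 85 mm and grips with 20 to 120 N. Pads are 22 mm wide; open, the fingers measure 114 mm over their backs; the gripper's body (76 mm by 85 mm) begins 54 mm behind the grasp point. The pads swing forward as they close: fully open they stand 13 mm farther back than shut.
Start: joints at [-1.382, 0.313, 1.498, -0, 1.331, -0.223], TCP at [0.21, -0.481, 0.231] pointing down, gripper open.
Joint ranges: [-2.94, 2.94], [-0.97, 2.17], [0.19, 2.56], [-1.23, 4.37], [0.02, 3.11], [-2.88, 2.88]. Speed limits (rad/s): [2.39, 2.39, 3.01, 3.14, 3.14, 3.14].

INTERFACE

Orientations are given as a unit quaternion [x, y, z, w].
In Python, from bench import env, kinematics, monitor, eyes, job gives the robot as it stands. The module is installed in compiled form; this text tells all that it offers. Calls block until the motion is done:
- env.reach(position, orientation): joint-space move of the TCP to a pose.
- env.movel(position, velocity=0.15, frame=None, guard=None): straight line of the TCP; frame=None keeps the orientation; velocity is the mean speed in m/s. With guard (N) it stops when the force on the tool has changed by that much, and returns True; else False.
- env.set_joints(angles): joint-space move.
- env.release() and env.close_gripper(effort=None): open the fingers fully, or close them until they stop; effort is the grip in N (None keeps the last).
- env.hold(seconds).
- kinematics.ik(position, orientation): joint angles nearest the present ones, or None.
- monitor.sense(): the state.
- eyes.grab_frame(name): name is "scene" or "top" or "wrist"; returns a dict with "frame" (400x640x3 uint8, red, green, blue), "mtx" (3x3 intrinsics, pixels), "view" (4x4, takes a point from world to camera coordinates). Camera axes: x right, y down, z forward; pixel columns grow to the right and rows downward; lengths in m; the calibration is good to about 2 mm. A picture is of the moment at which its call begins. There is no depth.
A pose or a line that the arm cannot do raises env.MotionError and nothing moves.
- job.hand_in(): hands the job in; it is judged then, once.
The state is a dict: "clock": time; "joints": joint angles; "qvel": joint speeds; "joint_efforts": joint torques, N m; "position": TCP position; "ee_rot": TCP orientation; "contact_force": force on the tool from outside, world axes, zero at the start; "ft_torque": the same for the moment, N m; "finger_gap": opening from 0.0 (shut) to 1.0 (fully open); "gripper_force": force on a finger pad.
Only numpy, scipy, OpenCV 4.12 (cv2) and the standard library are available. Lean on these libraries where they do the work, as an engineer would, in place of code of your own. Each camera call takes 0.05 s, during which the arm holds its last target. There are 200 camera calls.

## Working session

There is one attempt and no reset: what is moved stays moved. The work goes in short steps, each a Python script; the robot and the scene stay as the last script left them, time stands still between calls to the robot, and variables do not carry over. Pictures are saved under pics/ and viewed, at most 10 in all, crops included, and the job is handed in when it is done.

```bash
mkdir -p pics; python3 - <<'E'
from bench import env, kinematics, monitor, eyes, job
import cv2,numpy as np
for n in ("top","scene"):
    f=eyes.grab_frame(n); cv2.imwrite(f"pics/{n}0.png",f["frame"][:,:,::-1]); print(n,f["mtx"].tolist(),np.round(f["view"],4).tolist())
s=monitor.sense();print(s["clock"],s["position"],s["ee_rot"],env.hold_point_z)
E
```

```text
top [[418.17071671931166, 0.0, 321.0820485261656], [0.0, 418.17071671931166, 201.73559754856296], [0.0, 0.0, 1.0]] [[-0.0177, -0.9998, -0.0081, 0.0739], [-0.9992, 0.0179, -0.0355, 0.5795], [0.0356, 0.0075, -0.9993, 0.9286], [0.0, 0.0, 0.0, 1.0]]
scene [[467.27433021833315, 0.0, 324.6142350929713], [0.0, 467.27433021833315, 200.8970678754205], [0.0, 0.0, 1.0]] [[0.117, 0.9931, -0.0125, -0.109], [0.5258, -0.0726, -0.8475, -0.2298], [-0.8426, 0.0926, -0.5306, 1.4594], [0.0, 0.0, 0.0, 1.0]]
0.1 [ 0.21007506 -0.48089149  0.23078117] [ 9.78877932e-01  2.04444743e-01  6.09728597e-06 -5.84322431e-04] 0.0187
```

View pics/top0.png

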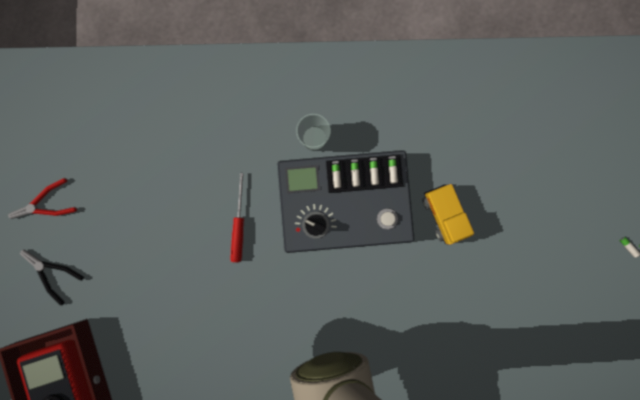

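View pics/scene0.png

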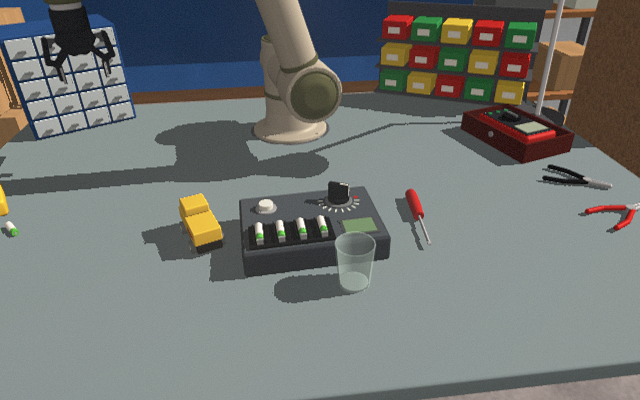

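The top view shows the charger's corners at about (278,160), (406,151), (412,243) and (285,251). The knob is at about (316,224) and the button at (388,219). The wagon is to the right, the screwdriver to the left and the tumbler behind. I'll enlarge this area.

```bash
python3 - <<'E'
import cv2
a=cv2.imread("pics/top0.png")[145:257,270:420]
cv2.imwrite("pics/top0c.png",cv2.resize(a,None,fx=5,fy=5,interpolation=cv2.INTER_CUBIC))
E
```

```text
(no output)
```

View pics/top0c.png

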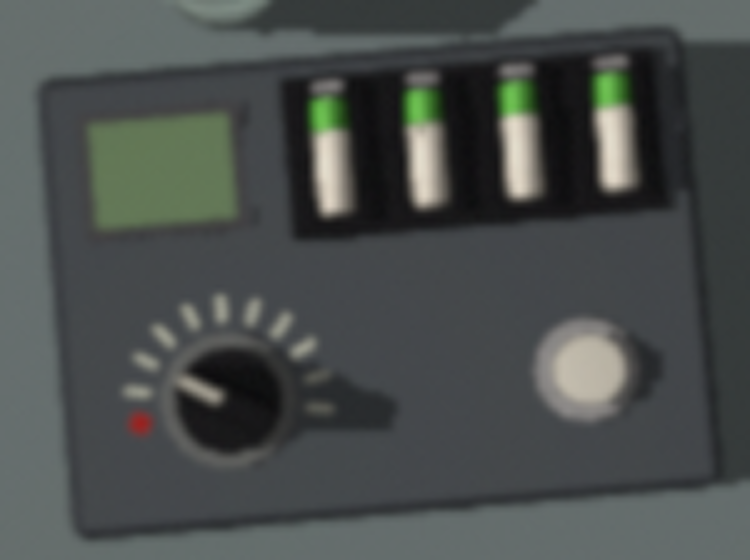

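The crop shows the pointer line from about (220,398) to (178,378), aligned with tick 2 at (147,360). The red dot is at (140,425), so the knob starts at click 2 and needs 5 more clicks, or 100° clockwise. Next I'll fit the charger's pose.

```bash
cat > h.py <<'E'
from bench import env, kinematics, monitor, eyes, job
import numpy as np, cv2
from scipy.optimize import least_squares
from scipy.spatial.transform import Rotation as R
def proj(f,P):
    v=np.asarray(f["view"]); c=np.atleast_2d(P)@v[:3,:3].T+v[:3,3]; p=c@np.asarray(f["mtx"]).T; return p[:,:2]/p[:,2:]
def world(q,P):
    P=np.atleast_2d(P); c,s=np.cos(q[2]),np.sin(q[2])
    return np.c_[q[0]+c*P[:,0]-s*P[:,1],q[1]+s*P[:,0]+c*P[:,1],P[:,2]]
def down(a):  # tool down, tool x axis at world angle a
    return (R.from_euler('z',a)*R.from_euler('x',np.pi)).as_quat()
def save(n,name,box=None,k=1):
    f=eyes.grab_frame(n); im=f["frame"][:,:,::-1]
    if box: im=im[box[1]:box[3],box[0]:box[2]]
    cv2.imwrite(f"pics/{name}.png",cv2.resize(im,None,fx=k,fy=k,interpolation=cv2.INTER_CUBIC)); return f
E
python3 - <<'E'
from h import *
f=eyes.grab_frame("top")
L=np.array([[.1,.14,.055],[.1,-.14,.055],[-.1,-.14,.055],[-.1,.14,.055],[-.045,-.085,.071],[-.045,-.085,.059],[-.045,.068,.068]])
crop=np.array([[42,85],[678,32],[716,482],[82,537],[588,370],[585,370],[230,398]])
px=(crop+.5)/5-.5+[270,145]
r=least_squares(lambda q:(proj(f,world(q,L))-px).ravel(),[.5,0,0])
q=r.x; print(q,np.round(r.fun.reshape(-1,2),1).tolist()); np.save("q.npy",q)
b=world(q,[-.045,-.085,.071])[0]; k=world(q,[-.045,.068,.09])[0]; print(b,k)
dot=(np.array([[140,425]])+.5)/5-.5+[270,145]; ptr=(np.array([[178,378]])+.5)/5-.5+[270,145]
def back(p,z): return least_squares(lambda u:(proj(f,[u[0],u[1],z])-p).ravel(),[.5,0]).x
d=back(dot,.055)-k[:2]; p=back(ptr,.098)-k[:2]
ad=np.arctan2(d[1],d[0]); ap=np.arctan2(p[1],p[0])
print("dot",np.hypot(*d),np.degrees(ad),"ptr",np.hypot(*p),np.degrees(ap), "diff",np.degrees(ad-ap))
for z in (0,np.pi):
  for t in (0,-40,-100,-140): print(z,t,[np.round(kinematics.ik(k,down(ad+z+np.radians(t))),2) if kinematics.ik(k,down(ad+z+np.radians(t))) is not None else None])
for a in range(-180,180,45):
  j=kinematics.ik(b,down(np.radians(a))); print(a,None if j is None else np.round(j,2))
E
```

```text
[0.5798261  0.01153661 0.06600055] [[-1.7, -1.5], [1.1, -1.9], [2.0, 1.3], [-2.2, 1.2], [0.7, 0.1], [0.4, 0.1], [-0.4, 0.6]]
[ 0.54053005 -0.07624619  0.071     ] [0.53043929 0.07642069 0.09      ]
dot 0.039276463896633675 104.57768118642082 ptr 0.021982474563933086 62.29993189670111 diff 42.277749289719715
0 0 [array([-0.08,  0.49,  1.64,  0.  ,  1.01, -0.33])]
0 -40 [array([-0.08,  0.49,  1.64, -0.  ,  1.01,  0.37])]
0 -100 [array([-0.08,  0.49,  1.64, -0.  ,  1.01,  1.42])]
0 -140 [array([-0.08,  0.49,  1.64, -0.  ,  1.01,  2.11])]
3.141592653589793 0 [array([-0.08,  0.49,  1.64, -0.  ,  1.01,  2.81])]
3.141592653589793 -40 [array([-0.08,  0.49,  1.64,  0.  ,  1.01, -2.77])]
3.141592653589793 -100 [array([-0.08,  0.49,  1.64,  0.  ,  1.01, -1.73])]
3.141592653589793 -140 [array([-0.08,  0.49,  1.64,  0.  ,  1.01, -1.03])]
-180 [-0.35  0.54  1.62  0.    0.98 -1.93]
-135 [-0.35  0.54  1.62  0.    0.98 -2.71]
-90 [-0.35  0.54  1.62 -0.    0.98  2.79]
-45 [-0.35  0.54  1.62 -0.    0.98  2.  ]
0 [-0.35  0.54  1.62 -0.    0.98  1.22]
45 [-0.35  0.54  1.62 -0.    0.98  0.43]
90 [-0.35  0.54  1.62  0.    0.98 -0.35]
135 [-0.35  0.54  1.62  0.    0.98 -1.14]
```

```bash
cat >> h.py <<'E'
q=np.load("q.npy"); A=q[2]+np.radians(100)
b=world(q,[-.045,-.085,.071])[0]; k=world(q,[-.045,.068,.09])[0]
def at(p,z): return [p[0],p[1],z]
def press():
    env.movel(at(b,.085),velocity=.1); env.hold(.2)
    f0=monitor.sense()["contact_force"][2]
    g=env.movel(at(b,.0605),velocity=.015,guard=5)
    s=monitor.sense(); print("press",g,s["position"],s["contact_force"][2]-f0)
    env.movel(at(b,.13),velocity=.03 if 0 else .06); env.hold(.4)
E
python3 - <<'E'
from h import *
env.close_gripper(40)
env.reach(at(b,.15),down(A-np.radians(40)))
print(monitor.sense()["clock"])
press()
env.movel(at(b,.25)); env.reach(at(k,.25),down(A-np.radians(40)))
print(monitor.sense()["clock"],monitor.sense()["joints"])
save("scene","s1",(230,170,400,280),4)
E
```

```text
2.8333
press True [ 0.54054846 -0.07625332  0.0658782 ] 4.747646234565127
8.25 [-7.55551528e-02  3.24738813e-01  1.43376336e+00 -3.17529545e-04
  1.38398313e+00  3.81445168e-01]
```

View pics/s1.png

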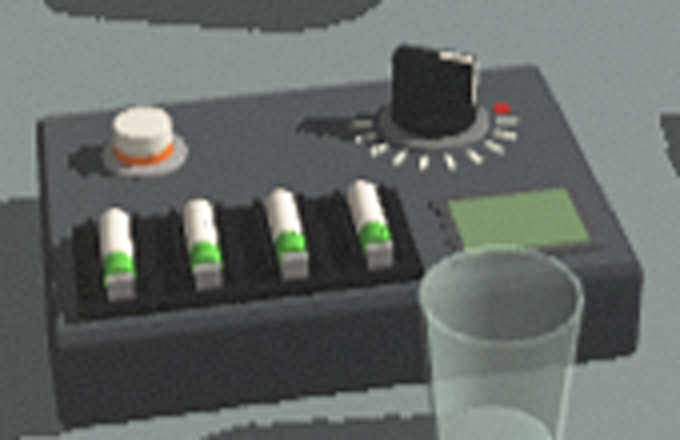

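The orange band shows at (145,155), so the button is out. The knob hasn't moved: its pointer is still two clicks from the red dot at (502,108). Now I'll grip it and turn it.

```bash
python3 - <<'E'
from h import *
env.release()
env.movel(at(k,.14),velocity=.15)
env.movel(at(k,.0723),velocity=.06,guard=8)
print(monitor.sense()["position"])
env.close_gripper(40)
s=monitor.sense(); print("gap",s["finger_gap"],s["gripper_force"],s["contact_force"]); j0=np.array(s["joints"])
for i in range(1,6):
    j=j0.copy(); j[5]+=np.radians(20*i); env.set_joints(j); env.hold(.15)
    s=monitor.sense(); print(i,s["joints"][5]-j0[5],s["ft_torque"][2],s["contact_force"],s["clock"])
env.release(); env.hold(.3)
env.movel(at(k,.15),velocity=.1)
env.movel(at(k,.25)); env.close_gripper(40)
env.reach(at(b,.2),down(A-np.radians(40)))
save("top","t2",(270,145,420,257),5); save("scene","s2",(230,170,400,280),4)
print(monitor.sense()["clock"])
E
```

```text
[0.53067394 0.07640346 0.07266645]
gap 0.15763121985140122 45.36885917186737 [ 6.35778404 -3.4000281  -2.44395916]
1 0.34675803319325765 0.010100739114730044 [ 0.03563887  2.14360605 -0.14428811] 12.4667
2 0.6952879239025145 0.05857860070595625 [-1.77875181  4.64281037  0.16101562] 13.0417
3 1.0446322642725125 0.03107328260004135 [-1.74061625  7.72113737  1.12613422] 13.6167
4 1.3937090035349016 -0.018647559359795365 [-0.605229    7.44776268  1.06214459] 14.1917
5 1.742777661535179 0.01684693945294065 [0.25526394 9.71927558 0.11525482] 14.7667
20.125
```

View pics/s2.png

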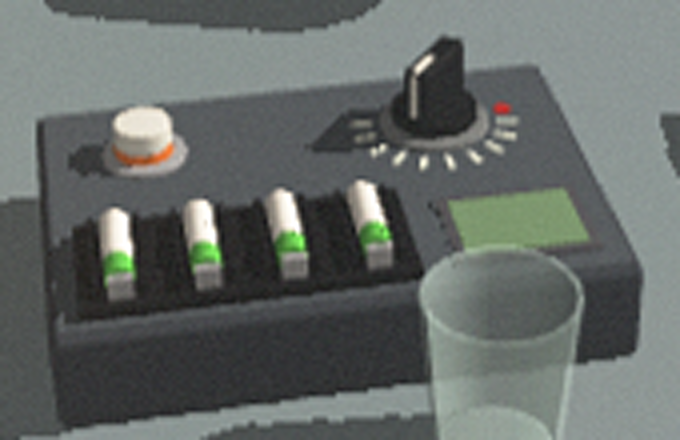

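View pics/t2.png

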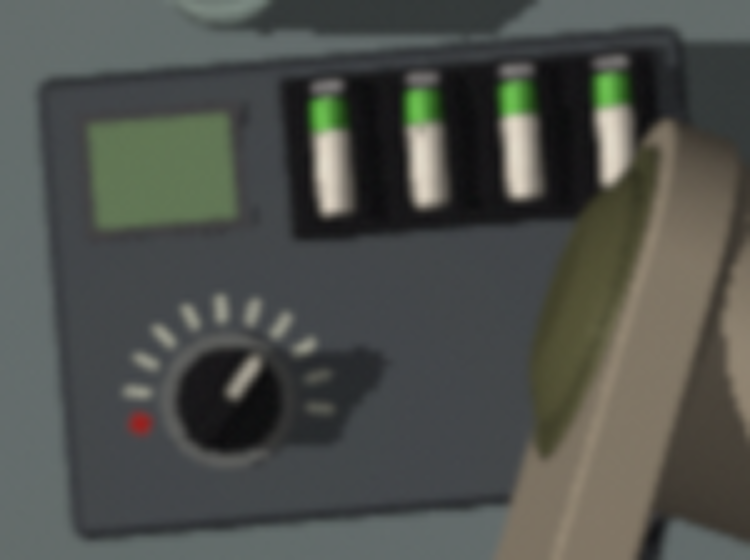

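The pointer runs from (232,397) to (258,357), which is 140° past the dot and in line with tick 7 at (283,324). The orange band still shows. Now the second press.

```bash
python3 - <<'E'
from h import *
press()
env.movel(at(b,.25)); env.hold(.2)
save("scene","s3",(230,170,400,280),4); print(monitor.sense()["clock"])
E
```

```text
press True [ 0.54058688 -0.0762635   0.06594971] 3.577290986742348
25.625
```

View pics/s3.png

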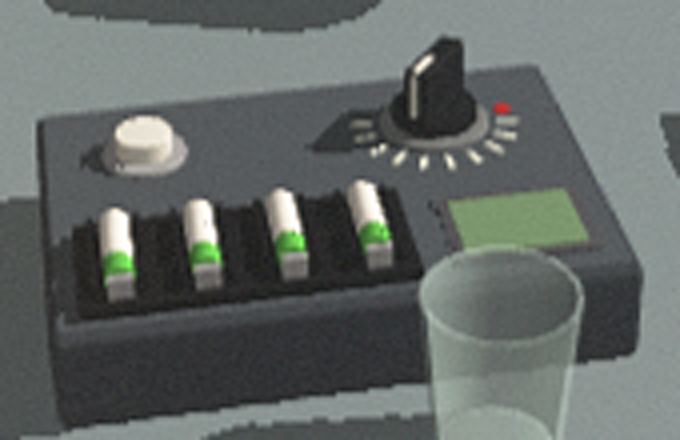

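The orange band at (145,155) is hidden, so the button is locked in. The knob is unchanged at click 7.

```bash
python3 -c "
from bench import job; print(job.hand_in())"
```

```text
the job is handed in; nothing more can be done
None
```

I handed the job in at about 26 s, with the selector at click 7 and the button locked back in (both checked in the camera images); nothing touched the wagon, screwdriver or tumbler as far as I could tell, and no verdict came back.

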